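# Put the pull tester's fixtures back in their nests

### The job

The pull-test job is over: put the four steel fixtures back in their own shaped nests on the bench, the platen in the large round one, the vice in the rectangular one, the hexagonal coupling in the six-sided one and the stud adapter in the small round one. The adapter hangs in the keyhole bracket, so slide it along the slot to the wide end before lifting it out. Keep every fixture upright, set it down rather than drop it, and leave each standing flat on the floor of its nest.

Things in the scene. Friction and masses are not known exactly. Their poses are not given: they have to be found in the camera images.
- platen: Compression platen, loose, steel: round disc 64 mm across and 14 mm thick with an upright round stem 22 mm across on its centre, 56 mm high overall; about 0.4 kg. Grip the stem. Origin: centre of its underside; z up.
- vice: Specimen vice, loose, steel: rectangular block 64 mm (its x) by 36 mm (its y), 48 mm high overall; the body is 30 mm high with two jaws on top, each 26 x 36 mm, 12 mm apart along x. About 0.45 kg. Grip it across the 36 mm. Origin: centre of its underside; z up.
- coupling: Hexagonal coupling nut, loose, steel: six-sided prism 44 mm across flats (51 mm across corners), 48 mm high, dark bore drawn in its top; two of its flats face its own +y and -y, the others every 60 degrees. About 0.45 kg. Origin: centre of its underside; z up.
- adapter: Stud adapter, steel, round, 0.28 kg, 64 mm high; from below: foot 28 mm across (0-6 mm), neck 11 (6-18), collar 46 (18-24), barrel 30 (24-64; grip it). Starts hung upright in the bracket's slot: collar on the plate, foot beneath with 6 mm play upwards; slide it to the wide end, then raise it over 18 mm to free it. Origin: centre of its underside; z up.
- bracket: Fixed aluminium keyhole bracket: level plate 110 (its x) by 76 mm (y), 6 mm thick, top 30 mm above the bench, on side walls along x. Keyhole on the line y = 0: wide end 38 mm across, centred at x = -20 mm; from it a slot 16 mm wide runs to x = +43 mm. The adapter starts at x = 24 to 35 mm. Origin: on the bench under the plate's centre; z up.
- nest_large_round: Nest for the platen: round shallow tray, 80 mm across inside, 90 mm outside. The fixed black plastic nest is open above; its floor is 3 mm and the top of its rim 9 mm above the bench, rim 5 mm thick. Origin: centre of its underside on the bench; z up.
- nest_rect: Nest for the vice: rectangular shallow tray, inside 80 mm (its x) by 52 mm (its y), outside 90 by 62 mm; the vice's long side lies along its x, either way round. The fixed black plastic nest is open above; its floor is 3 mm and the top of its rim 9 mm above the bench, rim 5 mm thick. Origin: centre of its underside on the bench; z up.
- nest_hex: Nest for the hexagonal coupling: six-sided shallow tray, 60 mm across flats inside, 70 mm outside; two of its flats face its own +y and -y. The fixed black plastic nest is open above; its floor is 3 mm and the top of its rim 9 mm above the bench, rim 5 mm thick. Origin: centre of its underside on the bench; z up.
- nest_small_round: Nest for the adapter: round shallow tray, 48 mm across inside, 58 mm outside; the adapter's foot stands on its floor and its collar stays above the rim. The fixed black plastic nest is open above; its floor is 3 mm and the top of its rim 9 mm above the bench, rim 5 mm thick. Origin: centre of its underside on the bench; z up.
Things that resemble listed ones, but are neither listed nor needed, are in the scene too. Leave any orange, pink or turquoise look-alike of the coupling alone.

How it is judged:
By the outcome, as a careful person would: the job done as asked, in the order asked, and still so for the second after the job is handed in, with the robot touching nothing.
It also fails if it takes over 99 s, if anything falls off the work surface, if the arm or the gripper's body presses on something with over 40 N, if the wrist force passes 120 N, or if a joint passes its speed limit or range.

### The arm

A 6-joint arm with a two-finger parallel gripper is mounted at the origin on the work surface. World frame = base frame: x ahead of the robot, y to its left, z up, the work surface at z = 0. Lengths are in mm, angles in degrees, forces in N, time in s.
With the tool pointing down it reaches from about 325 to 775 mm from the base axis. Payload 9.3 kg.
Tool frame: the origin (TCP) lies midway between the tips of the shut fingers; the grasp point (between the pads) lies 19 mm behind it; z points along the fingers, y is the line along which they close (so a half turn about z gives the same grasp; the last joint's range is limited). The gripper opens to 85 mm and grips with 20 to 120 N. Pads are 22 mm wide; open, the fingers measure 114 mm over their backs; the gripper's body (76 mm by 85 mm) begins 54 mm behind the grasp point. The pads swing forward as they close: fully open they stand 13 mm farther back than shut.
Start: joints at [-84.03, 14.817, 1.232, 76.415, 0, 81.257], TCP at [139.686, -531.963, 211.179] pointing down, gripper open.
Joint ranges: [-174.27, 174.27], [-52.1, 104.24], [-59.71, 78.15], [-110.17, 111.67], [-87.03, 83.33], [-180, 180]. Speed limits (degrees/s): [127.2, 127.2, 159.86, 180, 180, 180].

### API

Orientations are given as a 3x3 rotation matrix whose columns are the frame's x, y, z axes.
In Python, from plant import * gives the robot as it stands.
- The arm moves only by the shell command python3 -m inch 'ROWS' [OPENING] [FORCE]. ROWS is JSON, a list of rows, each an object of numbers: "tx", "ty", "tz": the shift along the tool's x, y, z in m; "wx", "wy", "wz": the turn, a rotation vector about the tool's x, y, z in rad. A call has 1 to 8 rows; each row is the pose to reach, as a shift and turn from the pose commanded when the call began, along the tool's axes at that moment; what a row does not reach only later rows make up. A row lasts 1/10 s, in which the tool goes at most 50 mm and 8.59 degrees, less where a joint would pass 70% of its speed; a pose out of reach is approached as far as the arm can. A call with a gripper value outside its range is refused whole. OPENING is the closure, from 0 (fully open) to 1 (shut), set as the call begins (- or left out, the last holds). The fingers move at their own pace and stop on an object; FORCE is the grip in N (left out, the last holds). Time passes only in rows, so rows that repeat a pose let the fingers close. It gives the time, the measured TCP pose, the force, the opening and the grip force at its end, in the units of the state.
- sense(): the state, without advancing time (a new reading comes with each control period).
- snapshot(name): name is "side" or "top" or "wrist"; returns a dict with "img" (480x640x3 uint8, red, green, blue), "z_map" (480x640 float32, mm along the optical axis (not along the pixel's ray), 0 where there is no reading), "intrinsics" (3x3 intrinsics, pixels), "cam_to_world" (4x4, takes a point from camera to world coordinates). Camera axes: x right, y down, z forward; pixel columns grow to the right and rows downward; lengths in mm; the calibration is good to about 2 mm. A picture is of the moment at which its call begins.
- close_job(): hands the job in; it is judged then, once.
The state is a dict: "time_s": time; "joint_pos": joint angles; "joint_velocities": joint speeds; "effort": joint torques, N m; "ee_pos": TCP position; "orientation": TCP orientation; "contact_force": force on the tool from outside, world axes, zero at the start; "moment": the same for the moment, N m; "finger_gap": finger opening in mm; "grasp_force": force on a finger pad.
Only numpy, scipy, OpenCV 4.12 (cv2) and the standard library are available. Lean on these libraries where they do the work, as an engineer would, in place of code of your own. Each camera call takes 0.05 s, during which the arm holds its last target. There are 200 camera calls.

## Working session

There is one attempt and no reset: what is moved stays moved. The work goes in short steps, Python scripts to look and compute and a shell command to move; the robot and the scene stay as the last step left them, time stands still between calls to the robot, and variables do not carry over. Pictures are saved under pics/ and viewed, at most 14 in all, crops included, and the job is handed in when it is done.

```bash
mkdir -p pics; ls; python3 - <<'E'
from plant import *
import cv2,numpy as np
for n in("top","side"):
    s=snapshot(n); cv2.imwrite(f"pics/{n}0.png",s["img"][:,:,::-1]); np.savez(f"{n}0.npz",**s); print(s["intrinsics"],s["cam_to_world"])
x=sense(); print(x["time_s"],x["orientation"],x["finger_gap"])
E
```

```text
pics
[[546.52006676   0.         314.32801688]
 [  0.         546.52006676 245.07127349]
 [  0.           0.           1.        ]] [[ 1.14371065e-02 -9.93103817e-01  1.16679054e-01  3.35873381e+02]
 [-9.99933852e-01 -1.15011578e-02  1.24325349e-04  3.69498637e+01]
 [ 1.21847624e-03 -1.16672758e-01 -9.93169665e-01  1.25597766e+03]
 [ 0.00000000e+00  0.00000000e+00  0.00000000e+00  1.00000000e+00]]
[[480.22403186   0.         314.5950242 ]
 [  0.         480.22403186 240.18314432]
 [  0.           0.           1.        ]] [[-9.84250891e-01 -1.34565668e-01  1.14639718e-01  3.90717479e+02]
 [-1.76158303e-01  6.92386324e-01 -6.99692383e-01  6.46371298e+02]
 [ 1.47796001e-02 -7.08867590e-01 -7.05186715e-01  6.55678776e+02]
 [ 0.00000000e+00  0.00000000e+00  0.00000000e+00  1.00000000e+00]]
0.1 [[ 9.67219443e-01  2.53941988e-01 -1.26272889e-04]
 [ 2.53941957e-01 -9.67218741e-01  1.17860627e-03]
 [ 1.77164114e-04 -1.17203688e-03 -9.99999297e-01]] 85.26910389578924
```

View pics/top0.png

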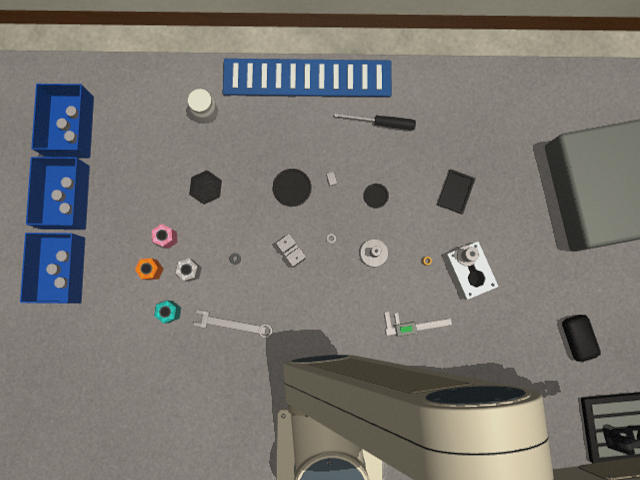

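View pics/side0.png

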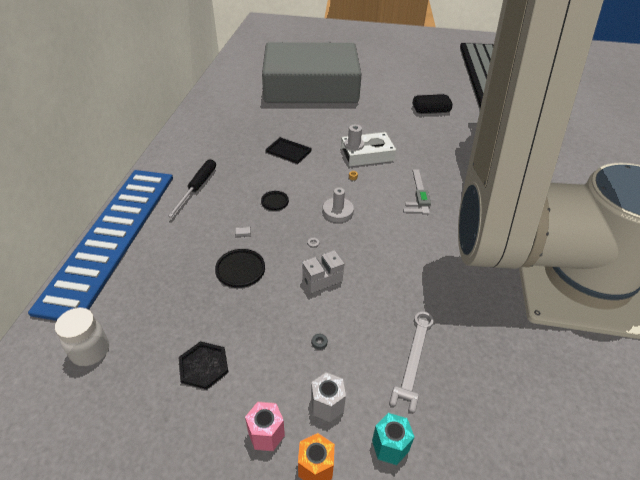

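Both views agree. In the top view:
- **Nests:** hex (206,187), large round (292,188), small round (376,196), rectangular (456,191).
- **Fixtures:** vice (290,250), platen (374,252), bracket with adapter (470,262).
- **Coupling candidates:** pink (163,235), orange (147,268), turquoise (166,311) and plain steel (187,270). The steel one fits, since the coloured ones are excluded look-alikes.

Next I'll measure positions and enlarge a crop to confirm.

```bash
cat > h.py <<'E'
import numpy as np, cv2
def ray(s,uv,z):
    uv=np.atleast_2d(uv).astype(float); K=s["intrinsics"];T=s["cam_to_world"]
    d=np.c_[(uv[:,0]-K[0,2])/K[0,0],(uv[:,1]-K[1,2])/K[1,1],np.ones(len(uv))]@T[:3,:3].T
    return T[:3,3]+d*((z-T[2,3])/d[:,2])[:,None]
def world(s):
    v,u=np.mgrid[:480,:640]; z=s["z_map"].astype(float);K=s["intrinsics"];T=s["cam_to_world"]
    P=np.stack([(u-K[0,2])/K[0,0]*z,(v-K[1,2])/K[1,1]*z,z],-1)
    W=P@T[:3,:3].T+T[:3,3]; W[z==0]=np.nan; return W
def blob(m,uv):
    """contour of mask m nearest pixel uv (area>20)"""
    c,_=cv2.findContours(m.astype(np.uint8),cv2.RETR_EXTERNAL,cv2.CHAIN_APPROX_NONE)
    c=[k for k in c if cv2.contourArea(k)>20]
    return min(c,key=lambda k:-cv2.pointPolygonTest(k,(float(uv[0]),float(uv[1])),True))
def rect(s,c,z):
    """minAreaRect of the contour cast on plane z: centre, sides, angle(deg) of long side, centroid"""
    p=ray(s,c[:,0,:],z)[:,:2].astype(np.float32)
    r=cv2.minAreaRect(p); b=cv2.boxPoints(r); e=[b[1]-b[0],b[2]-b[1]]; l=max(e,key=np.linalg.norm)
    m=cv2.moments(c); g=ray(s,(m["m10"]/m["m00"],m["m01"]/m["m00"]),z)[0,:2]
    return np.round(r[0],1),np.round(sorted(map(np.linalg.norm,e)),1),round(float(np.degrees(np.arctan2(l[1],l[0]))%180),1),np.round(g,1)
E
python3 - <<'E'
from h import *
s=dict(np.load("top0.npz")); img=s["img"]; W=world(s); Z=W[...,2]
dark=img.max(2)<60
for n,uv in dict(hexn=(206,187),large=(292,188),small=(376,196),rectn=(456,191)).items(): print(n,rect(s,blob(dark,uv),6))
for n,uv,lo,top in [("platen",(376,250),8,14),("platenstem",(376,251),45,56),("vice",(290,250),20,48),("coupling",(187,270),30,48),("bracket",(475,277),20,30),("adapter",(470,252),60,76)]:
    try:
        c=blob(Z>lo,uv); print(n,rect(s,c,top), round(float(np.nanpercentile(Z[c[:,0,1].min():c[:,0,1].max()+1,c[:,0,0].min():c[:,0,0].max()+1],90)),1))
    except Exception as e: print(n,e)
print("bench",np.nanmedian(Z[150:170,240:420]))
w=img[225:320,130:500,::-1]; cv2.imwrite("pics/crop1.png",cv2.resize(w,None,fx=2.16,fy=2.16,interpolation=cv2.INTER_CUBIC))
E
```

```text
hexn (array([616.3, 293.5]), array([69.7, 76.2], dtype=float32), 175.9, array([616.3, 293.7]))
large (array([618.6,  91.9]), array([85.6, 86.4], dtype=float32), 90.7, array([618.1,  92.4]))
small (array([ 600.7, -104. ]), array([53.6, 54.7], dtype=float32), 0.0, array([ 601.1, -103.7]))
rectn (array([ 612.5, -290.4]), array([62. , 91.1], dtype=float32), 159.6, array([ 612.8, -290.1]))
platen (array([464.1, -98.3]), array([61.7, 62.1], dtype=float32), 0.1, array([465.1, -98.9])) 50.2
platenstem (array([465.2, -98.1]), array([19.9, 22.3], dtype=float32), 180.0, array([464.7, -98.2])) 60.2
vice (array([464.9,  88.9]), array([36.3, 66.6], dtype=float32), 36.6, array([464.9,  88.9])) 51.7
coupling (array([419.6, 318.4]), array([46. , 50.1], dtype=float32), 106.8, array([419.6, 318.4])) 52.5
bracket (array([ 427.2, -317. ]), array([ 80.1, 112.1], dtype=float32), 22.8, array([ 426.4, -317.8])) 37.6
adapter (array([ 457.8, -302.1]), array([28.4, 32.8], dtype=float32), 90.7, array([ 458.1, -303.3])) 80.3
bench 2.019044357669145
```

View pics/crop1.png

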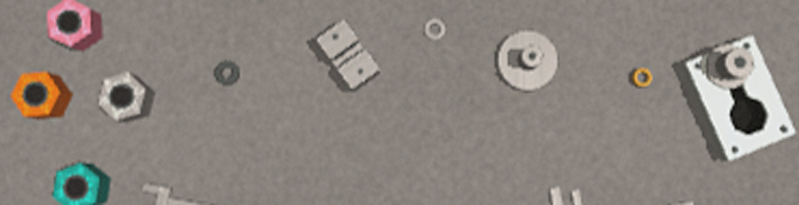

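The crop confirms it. The plain steel nut at crop (122,96), top pixel (187,270), is the coupling, with pink, orange and turquoise look-alikes around it. The adapter is at the narrow end of the slot, and the wide end is toward crop (748,115). Measured sizes match the description. Now I'll move to the platen.

```bash
cat > d.py <<'E'
# python3 d.py x y z yaw : shift/turn in tool axes from the present pose (mm, deg)
import sys; from plant import *; import numpy as np
from scipy.spatial.transform import Rotation as Ro
x,y,z,a=map(float,sys.argv[1:5]); s=sense(); R=np.array(s["orientation"]); c,n=np.cos(np.radians(a)),np.sin(np.radians(a))
G=np.array([[c,n,0],[n,-c,0],[0,0,-1]])
print("t",s["time_s"],"pos",np.round(s["ee_pos"],1),"yaw",round(float(np.degrees(np.arctan2(R[1,0],R[0,0]))%360),1),"j",np.round(s["joint_pos"],0),"gap",round(s["finger_gap"],1),"gf",round(s["grasp_force"],1),"F",np.round(s["contact_force"],1))
print("go t(m)",np.round(R.T@(np.array([x,y,z])-s["ee_pos"])/1000,4),"w(rad)",np.round(Ro.from_matrix(R.T@G).as_rotvec(),4))
E
python3 -m inch '[{"tx":0.2,"ty":-0.16,"wz":-0.9},{"tx":0.2,"ty":-0.16,"wz":-0.9},{"tx":0.2,"ty":-0.16,"wz":-0.9},{"tx":0.2,"ty":-0.16,"wz":-0.9},{"tx":0.2,"ty":-0.16,"wz":-0.9},{"tx":0.2,"ty":-0.16,"wz":-0.9},{"tx":0.2,"ty":-0.16,"wz":-0.9},{"tx":0.2,"ty":-0.16,"wz":-0.9}]' 0 60
python3 d.py 465 -98 110 100
```

```text
t 0.1 pos [ 139.7 -531.7  210.6] yaw 14.7 j [-84.  15.   1.  76.  -0.  81.] gap 85.3 gf 0.0 F [-0.2  0.3  0.4]
go t(m) [ 0.4248 -0.3367  0.1011] w(rad) [-8.0000e-04 -1.0000e-03 -1.4886e+00]$[0]: bad value
```

```bash

python3 -m inch '[{"tx":0.02,"ty":-0.02,"tz":0,"wx":0,"wy":0,"wz":-0.1}]' 0 60
python3 d.py 465 -98 110 100
```

```text
time_s: 0.2
ee_pos: [153.0, -508.9, 210.0]
orientation: [[0.938, 0.348, -0.001], [0.348, -0.938, 0.001], [-0.0, -0.001, -1.0]]
contact_force: [0.0, -1.0, -0.7]
finger_gap: 85.2
grasp_force: 0.0
t 0.2 pos [ 153.  -508.9  210. ] yaw 20.4 j [-82.  13.  -1.  76.  -0.  77.] gap 85.2 gf 0.0 F [ 0.  -1.  -0.7]
go t(m) [ 0.4355 -0.2766  0.1002] w(rad) [-9.0000e-04 -5.0000e-04 -1.3899e+00]
```

```bash

python3 -m inch '[{"tx":0.27,"ty":-0.18,"tz":0,"wx":0,"wy":0,"wz":-1.0},{"tx":0.27,"ty":-0.18,"tz":0,"wx":0,"wy":0,"wz":-1.0},{"tx":0.27,"ty":-0.18,"tz":0,"wx":0,"wy":0,"wz":-1.0},{"tx":0.27,"ty":-0.18,"tz":0,"wx":0,"wy":0,"wz":-1.0},{"tx":0.27,"ty":-0.18,"tz":0,"wx":0,"wy":0,"wz":-1.0},{"tx":0.27,"ty":-0.18,"tz":0,"wx":0,"wy":0,"wz":-1.0},{"tx":0.27,"ty":-0.18,"tz":0,"wx":0,"wy":0,"wz":-1.0},{"tx":0.27,"ty":-0.18,"tz":0,"wx":0,"wy":0,"wz":-1.0}]' 0 60
python3 d.py 465 -98 110 100
```

```text
time_s: 1.0
ee_pos: [345.2, -242.0, 211.2]
orientation: [[0.205, 0.979, 0.0], [0.979, -0.205, 0.0], [0.001, 0.0, -1.0]]
contact_force: [0.3, 0.2, -0.0]
finger_gap: 85.8
grasp_force: 0.0
t 1.0 pos [ 345.2 -242.   211.2] yaw 78.1 j [-46.   2. -14.  74.   0.  55.] gap 85.8 gf 0.0 F [ 0.3  0.2 -0. ]
go t(m) [0.1655 0.0876 0.1013] w(rad) [ 2.000e-04 -5.000e-04 -3.815e-01]
```

```bash

python3 -m inch '[{"tx":0.1655,"ty":0.0876,"tz":0.04,"wx":0,"wy":0,"wz":-0.38},{"tx":0.1655,"ty":0.0876,"tz":0.08,"wx":0,"wy":0,"wz":-0.38},{"tx":0.1655,"ty":0.0876,"tz":0.1,"wx":0,"wy":0,"wz":-0.38},{"tx":0.1655,"ty":0.0876,"tz":0.1,"wx":0,"wy":0,"wz":-0.38},{"tx":0.1655,"ty":0.0876,"tz":0.1,"wx":0,"wy":0,"wz":-0.38},{"tx":0.1655,"ty":0.0876,"tz":0.1,"wx":0,"wy":0,"wz":-0.38},{"tx":0.1655,"ty":0.0876,"tz":0.1,"wx":0,"wy":0,"wz":-0.38},{"tx":0.1655,"ty":0.0876,"tz":0.1,"wx":0,"wy":0,"wz":-0.38}]' 0 60 >/dev/null
python3 - <<'E'
from plant import *; from h import *
s=snapshot("wrist"); cv2.imwrite("pics/w1.png",s["img"][:,:,::-1]); np.savez("w1.npz",**s)
Z=world(s)[...,2]; print(np.nanmedian(Z),s["cam_to_world"][:3,3])
for lo in (25,35,45):
  c=blob(Z>lo,(320,240)); print(lo,rect(s,c,56),c.mean(0))
E
python3 d.py 465 -98 20 100
```

```text
0.23587833256397062 [452.99776977 -24.76759536 274.74374087]
25 (array([467.2, -93. ]), array([21.1, 28.7], dtype=float32), 99.4, array([466.9, -93. ])) [[318.91150442 238.68141593]]
35 (array([467.4, -94. ]), array([21.1, 26.7], dtype=float32), 98.8, array([467.1, -94.1])) [[319.02830189 240.44339623]]
45 (array([467.6, -95.2]), array([21.1, 24.2], dtype=float32), 98.8, array([467.3, -95.3])) [[319.05 242.14]]
t 1.85 pos [ 464.8 -102.8  112.2] yaw 99.4 j [-23.  11. -19.  60.  -0.  58.] gap 85.3 gf 0.0 F [-0.2 -0.4  0.1]
go t(m) [0.0048 0.0009 0.0922] w(rad) [ 0.0012  0.001  -0.0106]
```

View pics/w1.png

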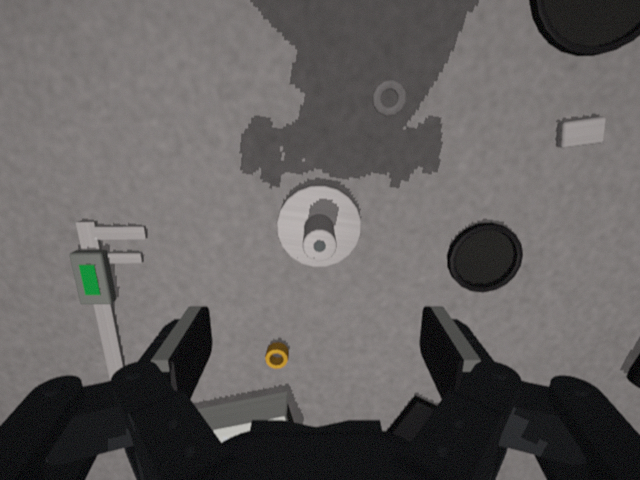

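The wrist view shows the platen's stem at (319,245), centred between the fingers, with the small nest at right (485,255). The measurement agrees with the top view to about 2 mm. I'll descend and grip.

```bash

python3 -m inch '[{"tx":0.001,"ty":0.0016,"tz":0.02,"wx":0,"wy":0,"wz":0},{"tx":0.001,"ty":0.0016,"tz":0.04,"wx":0,"wy":0,"wz":0},{"tx":0.001,"ty":0.0016,"tz":0.06,"wx":0,"wy":0,"wz":0},{"tx":0.001,"ty":0.0016,"tz":0.075,"wx":0,"wy":0,"wz":0},{"tx":0.001,"ty":0.0016,"tz":0.085,"wx":0,"wy":0,"wz":0},{"tx":0.001,"ty":0.0016,"tz":0.09,"wx":0,"wy":0,"wz":0},{"tx":0.001,"ty":0.0016,"tz":0.09,"wx":0,"wy":0,"wz":0},{"tx":0.001,"ty":0.0016,"tz":0.09,"wx":0,"wy":0,"wz":0}]' >/dev/null
python3 d.py 466.5 -97 20 100
python3 -m inch '[{"tx":0,"ty":0,"tz":0,"wx":0,"wy":0,"wz":0},{"tx":0,"ty":0,"tz":0,"wx":0,"wy":0,"wz":0},{"tx":0,"ty":0,"tz":0,"wx":0,"wy":0,"wz":0},{"tx":0,"ty":0,"tz":0,"wx":0,"wy":0,"wz":0},{"tx":0,"ty":0,"tz":0,"wx":0,"wy":0,"wz":0},{"tx":0,"ty":0,"tz":0,"wx":0,"wy":0,"wz":0},{"tx":0,"ty":0,"tz":0,"wx":0,"wy":0,"wz":0},{"tx":0,"ty":0,"tz":0,"wx":0,"wy":0,"wz":0}]' 1 60 
python3 d.py 617.5 92 90 100
```

```text
t 2.65 pos [ 466.6 -100.6   21.8] yaw 99.5 j [-22.  16. -27.  47.  -0.  58.] gap 85.4 gf 0.0 F [ 0.1  0.  -0.9]
go t(m) [0.0035 0.0005 0.0018] w(rad) [ 0.0008  0.0005 -0.0089]
time_s: 3.45
ee_pos: [466.6, -100.2, 21.5]
orientation: [[-0.165, 0.986, 0.001], [0.986, 0.165, -0.0], [-0.0, 0.001, -1.0]]
contact_force: [0.7, 0.9, 5.7]
finger_gap: 19.1
grasp_force: 58.7
t 3.45 pos [ 466.6 -100.2   21.5] yaw 99.5 j [-22.  16. -27.  47.   0.  58.] gap 19.1 gf 58.7 F [0.7 0.9 5.7]
go t(m) [ 0.1646  0.1807 -0.0684] w(rad) [ 0.0008  0.0002 -0.0085]
```

```bash

python3 -m inch '[{"tx":0,"ty":0,"tz":-0.015,"wx":0,"wy":0,"wz":0},{"tx":0,"ty":0,"tz":-0.04,"wx":0,"wy":0,"wz":0},{"tx":0.02,"ty":0.02,"tz":-0.06,"wx":0,"wy":0,"wz":0},{"tx":0.045,"ty":0.045,"tz":-0.06,"wx":0,"wy":0,"wz":0},{"tx":0.07,"ty":0.075,"tz":-0.06,"wx":0,"wy":0,"wz":0},{"tx":0.1,"ty":0.105,"tz":-0.06,"wx":0,"wy":0,"wz":0},{"tx":0.125,"ty":0.135,"tz":-0.06,"wx":0,"wy":0,"wz":0},{"tx":0.145,"ty":0.155,"tz":-0.06,"wx":0,"wy":0,"wz":0}]'
python3 d.py 617.5 89 60 100
```

```text
time_s: 4.25
ee_pos: [595.9, 70.3, 80.1]
orientation: [[-0.166, 0.986, -0.001], [0.986, 0.166, 0.0], [0.0, -0.001, -1.0]]
contact_force: [-0.3, -0.7, -4.1]
finger_gap: 19.1
grasp_force: 59.6
t 4.25 pos [595.9  70.3  80.1] yaw 99.6 j [-1. 23. -6. 61. -0. 79.] gap 19.1 gf 59.6 F [-0.3 -0.7 -4.1]
go t(m) [0.0149 0.0244 0.02  ] w(rad) [-0.0014 -0.0003 -0.0076]
```

```bash

python3 -m inch '[{"tx":0.008,"ty":0.013,"tz":0,"wx":0,"wy":0,"wz":0},{"tx":0.015,"ty":0.0244,"tz":0,"wx":0,"wy":0,"wz":0},{"tx":0.015,"ty":0.0244,"tz":0.01,"wx":0,"wy":0,"wz":0},{"tx":0.015,"ty":0.0244,"tz":0.025,"wx":0,"wy":0,"wz":0},{"tx":0.015,"ty":0.0244,"tz":0.035,"wx":0,"wy":0,"wz":0},{"tx":0.015,"ty":0.0244,"tz":0.04,"wx":0,"wy":0,"wz":0},{"tx":0.015,"ty":0.0244,"tz":0.04,"wx":0,"wy":0,"wz":0},{"tx":0.015,"ty":0.0244,"tz":0.04,"wx":0,"wy":0,"wz":0}]' >/dev/null
python3 - <<'E'
from plant import *; from h import *
s=snapshot("wrist"); cv2.imwrite("pics/w2.png",s["img"][:,:,::-1])
E
python3 d.py 617.5 89 24.5 100
```

```text
t 5.1 pos [617.   87.   41.8] yaw 99.5 j [ 0. 27. -6. 57. -0. 81.] gap 19.1 gf 59.6 F [ 0.3  0.5 -3.3]
go t(m) [0.0019 0.0008 0.0173] w(rad) [ 0.0009  0.0002 -0.0088]
```

View pics/w2.png

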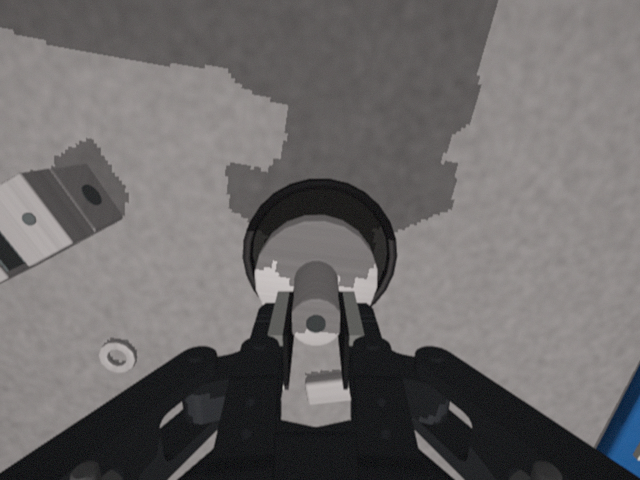

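The platen (disc centred near column 317) is over the large nest (centred near column 320), held upright. I'll lower it slowly.

```bash

python3 -m inch '[{"tx":0.002,"ty":0.001,"tz":0.004,"wx":0,"wy":0,"wz":0},{"tx":0.002,"ty":0.001,"tz":0.008,"wx":0,"wy":0,"wz":0},{"tx":0.002,"ty":0.001,"tz":0.012,"wx":0,"wy":0,"wz":0},{"tx":0.002,"ty":0.001,"tz":0.014,"wx":0,"wy":0,"wz":0},{"tx":0.002,"ty":0.001,"tz":0.015,"wx":0,"wy":0,"wz":0},{"tx":0.002,"ty":0.001,"tz":0.016,"wx":0,"wy":0,"wz":0},{"tx":0.002,"ty":0.001,"tz":0.016,"wx":0,"wy":0,"wz":0},{"tx":0.002,"ty":0.001,"tz":0.016,"wx":0,"wy":0,"wz":0}]' >/dev/null
python3 d.py 617.5 89 24.5 100
```

```text
t 5.9 pos [617.5  89.4  25.3] yaw 99.5 j [ 1. 28. -7. 55.  0. 81.] gap 19.3 gf 59.6 F [ 0.5  0.2 -4.6]
go t(m) [-0.0004 -0.      0.0008] w(rad) [ 0.0002  0.     -0.0086]
```

```bash

python3 -m inch '[{"tx":0,"ty":0,"tz":0.0005,"wx":0,"wy":0,"wz":0},{"tx":0,"ty":0,"tz":0.001,"wx":0,"wy":0,"wz":0},{"tx":0,"ty":0,"tz":0.001,"wx":0,"wy":0,"wz":0},{"tx":0,"ty":0,"tz":0.001,"wx":0,"wy":0,"wz":0},{"tx":0,"ty":0,"tz":0.001,"wx":0,"wy":0,"wz":0}]' >/dev/null
python3 d.py 617.5 89 24.5 100
```

```text
t 6.4 pos [617.7  89.3  24.6] yaw 99.5 j [ 1. 28. -7. 55. -0. 81.] gap 19.3 gf 60.1 F [-0.6 -1.4  2.9]
go t(m) [-0.0003 -0.0002  0.0001] w(rad) [ 0.0008  0.0002 -0.0086]
```

```bash

python3 -m inch '[{"tx":0,"ty":0,"tz":0,"wx":0,"wy":0,"wz":0},{"tx":0,"ty":0,"tz":0,"wx":0,"wy":0,"wz":0},{"tx":0,"ty":0,"tz":0,"wx":0,"wy":0,"wz":0},{"tx":0,"ty":0,"tz":0,"wx":0,"wy":0,"wz":0},{"tx":0,"ty":0,"tz":0,"wx":0,"wy":0,"wz":0},{"tx":0,"ty":0,"tz":0,"wx":0,"wy":0,"wz":0},{"tx":0,"ty":0,"tz":0,"wx":0,"wy":0,"wz":0}]' 0 >/dev/null
python3 d.py 617.5 89 24.5 100
python3 -m inch '[{"tx":0,"ty":0,"tz":-0.01,"wx":0,"wy":0,"wz":0},{"tx":0,"ty":0,"tz":-0.03,"wx":0,"wy":0,"wz":0},{"tx":0,"ty":0,"tz":-0.06,"wx":0,"wy":0,"wz":0},{"tx":0,"ty":0,"tz":-0.09,"wx":0,"wy":0,"wz":0},{"tx":0,"ty":0,"tz":-0.09,"wx":0,"wy":0,"wz":-0.15},{"tx":0,"ty":0,"tz":-0.09,"wx":0,"wy":0,"wz":-0.3},{"tx":0,"ty":0,"tz":-0.09,"wx":0,"wy":0,"wz":-0.45},{"tx":0,"ty":0,"tz":-0.09,"wx":0,"wy":0,"wz":-0.6}]' >/dev/null
python3 d.py 465 89 110 216.6
```

```text
t 7.1 pos [617.4  89.4  24.2] yaw 99.5 j [ 1. 28. -7. 55.  0. 81.] gap 85.4 gf 0.0 F [ 0.1 -0.7 -0.5]
go t(m) [-0.0004  0.     -0.0003] w(rad) [ 0.     -0.     -0.0085]
t 7.9 pos [617.5  89.4 115.1] yaw 134.2 j [ 1. 24.  1. 67.  0. 46.] gap 85.6 gf 0.0 F [ 0.8 -0.5  1.2]
go t(m) [ 0.1061 -0.1095  0.005 ] w(rad) [ 1.0000e-04  9.0000e-04 -1.4374e+00]
```

```bash

python3 -m inch '[{"tx":0.106,"ty":-0.1095,"tz":0,"wx":0,"wy":0,"wz":-0.149},{"tx":0.106,"ty":-0.1095,"tz":0,"wx":0,"wy":0,"wz":-0.298},{"tx":0.106,"ty":-0.1095,"tz":0,"wx":0,"wy":0,"wz":-0.447},{"tx":0.106,"ty":-0.1095,"tz":0,"wx":0,"wy":0,"wz":-0.596},{"tx":0.106,"ty":-0.1095,"tz":0,"wx":0,"wy":0,"wz":-0.745},{"tx":0.106,"ty":-0.1095,"tz":0,"wx":0,"wy":0,"wz":-0.894},{"tx":0.106,"ty":-0.1095,"tz":0,"wx":0,"wy":0,"wz":-1.043},{"tx":0.106,"ty":-0.1095,"tz":0,"wx":0,"wy":0,"wz":-1.19}]' >/dev/null
python3 d.py 465 89 110 216.6
```

```text
t 8.7 pos [465.1  89.9 115.1] yaw 202.4 j [  1.  10. -19.  60.  -0. -22.] gap 85.2 gf 0.0 F [ 0.2 -0.9 -0.3]
go t(m) [ 0.0005 -0.0007  0.0051] w(rad) [-0.0005  0.001  -0.2474]
```

```bash

python3 -m inch '[{"tx":0,"ty":0,"tz":0.005,"wx":0,"wy":0,"wz":-0.14},{"tx":0,"ty":0,"tz":0.005,"wx":0,"wy":0,"wz":-0.247},{"tx":0,"ty":0,"tz":0.005,"wx":0,"wy":0,"wz":-0.247},{"tx":0,"ty":0,"tz":0.005,"wx":0,"wy":0,"wz":-0.247},{"tx":0,"ty":0,"tz":0.005,"wx":0,"wy":0,"wz":-0.247}]' >/dev/null
python3 - <<'E'
from plant import *; from h import *
s=snapshot("wrist"); cv2.imwrite("pics/w3.png",s["img"][:,:,::-1]); np.savez("w3.npz",**s)
Z=world(s)[...,2]; print(np.nanmedian(Z))
for lo in (38,43): print(lo,rect(s,blob(Z>lo,(320,240)),48))
E
python3 d.py 465 89 10 216.6
```

```text
0.21858802956882073
38 (array([452.2,  79.4]), array([29.2, 35.8], dtype=float32), 126.8, array([452. ,  79.1]))
43 (array([452.8,  79.8]), array([27.9, 35.9], dtype=float32), 126.1, array([452.4,  79.4]))
t 9.25 pos [465.1  89.9 109.4] yaw 216.1 j [  1.  11. -20.  60.  -0. -35.] gap 85.5 gf 0.0 F [-0.8 -1.   0.5]
go t(m) [ 0.0006 -0.0006  0.0994] w(rad) [-0.0002  0.0003 -0.0085]
```

View pics/w3.png

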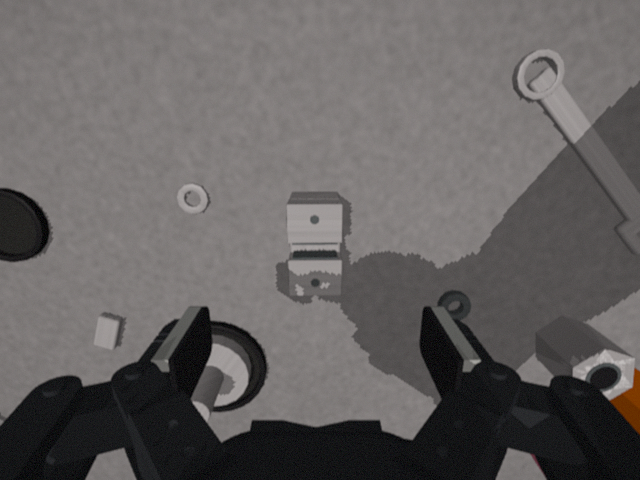

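The vice is at (316,245), square to the gripper. Its far jaw, measured at (452.6, 79.6), puts the vice centre near (467.5, 90.5), 2–3 mm from the top view. The platen stands in its nest at (225,365). Now I'll descend and grip.

```bash

python3 -m inch '[{"tx":-0.002,"ty":-0.001,"tz":0.02,"wx":0,"wy":0,"wz":0},{"tx":-0.002,"ty":-0.001,"tz":0.04,"wx":0,"wy":0,"wz":0},{"tx":-0.002,"ty":-0.001,"tz":0.06,"wx":0,"wy":0,"wz":0},{"tx":-0.002,"ty":-0.001,"tz":0.08,"wx":0,"wy":0,"wz":0},{"tx":-0.002,"ty":-0.001,"tz":0.092,"wx":0,"wy":0,"wz":0},{"tx":-0.002,"ty":-0.001,"tz":0.099,"wx":0,"wy":0,"wz":0},{"tx":-0.002,"ty":-0.001,"tz":0.099,"wx":0,"wy":0,"wz":0},{"tx":-0.002,"ty":-0.001,"tz":0.099,"wx":0,"wy":0,"wz":0}]' >/dev/null
python3 d.py 467.5 90.5 10 216.6
python3 -m inch '[{"tx":0,"ty":0,"tz":0,"wx":0,"wy":0,"wz":0},{"tx":0,"ty":0,"tz":0,"wx":0,"wy":0,"wz":0},{"tx":0,"ty":0,"tz":0,"wx":0,"wy":0,"wz":0},{"tx":0,"ty":0,"tz":0,"wx":0,"wy":0,"wz":0},{"tx":0,"ty":0,"tz":0,"wx":0,"wy":0,"wz":0},{"tx":0,"ty":0,"tz":0,"wx":0,"wy":0,"wz":0},{"tx":0,"ty":0,"tz":0,"wx":0,"wy":0,"wz":0},{"tx":0,"ty":0,"tz":0,"wx":0,"wy":0,"wz":0}]' 1 80 >/dev/null
python3 d.py 612.5 -290 80 159.6
```

```text
t 10.05 pos [467.5  90.3  10.6] yaw 216.2 j [  1.  16. -29.  45.   0. -35.] gap 85.3 gf 0.0 F [-0.1 -0.6 -0.2]
go t(m) [-0.0001  0.0002  0.0006] w(rad) [-0.0003  0.0004 -0.007 ]
t 10.85 pos [467.4  90.3  10.9] yaw 216.2 j [  1.  16. -29.  45.   0. -35.] gap 33.8 gf 79.1 F [-2.5  0.6  7.5]
go t(m) [ 0.1076 -0.3926 -0.069 ] w(rad) [-0.000e+00  9.000e-04  9.884e-01]
```

```bash

python3 -m inch '[{"tx":0,"ty":0,"tz":-0.01,"wx":0,"wy":0,"wz":0},{"tx":0,"ty":0,"tz":-0.035,"wx":0,"wy":0,"wz":0},{"tx":0,"ty":0,"tz":-0.06,"wx":0,"wy":0,"wz":0},{"tx":0.005,"ty":-0.02,"tz":-0.069,"wx":0,"wy":0,"wz":0.08},{"tx":0.015,"ty":-0.055,"tz":-0.069,"wx":0,"wy":0,"wz":0.18},{"tx":0.025,"ty":-0.095,"tz":-0.069,"wx":0,"wy":0,"wz":0.28},{"tx":0.036,"ty":-0.135,"tz":-0.069,"wx":0,"wy":0,"wz":0.38},{"tx":0.046,"ty":-0.17,"tz":-0.069,"wx":0,"wy":0,"wz":0.48}]'
python3 d.py 612.5 -290 80 159.6
```

```text
time_s: 11.65
ee_pos: [530.9, -75.9, 79.5]
orientation: [[-0.989, -0.147, -0.0], [-0.147, 0.989, -0.0], [0.0, -0.0, -1.0]]
contact_force: [0.1, 0.5, -4.2]
finger_gap: 33.4
grasp_force: 80.6
t 11.65 pos [530.9 -75.9  79.5] yaw 188.5 j [-17.  18. -15.  58.  -0. -26.] gap 33.4 gf 80.6 F [ 0.1  0.5 -4.2]
go t(m) [-0.0492 -0.2238 -0.0004] w(rad) [-1.000e-04  0.000e+00  5.039e-01]
```

```bash

python3 -m inch '[{"tx":-0.009,"ty":-0.04,"tz":0,"wx":0,"wy":0,"wz":0.1},{"tx":-0.018,"ty":-0.08,"tz":0,"wx":0,"wy":0,"wz":0.2},{"tx":-0.027,"ty":-0.12,"tz":0,"wx":0,"wy":0,"wz":0.3},{"tx":-0.036,"ty":-0.16,"tz":0,"wx":0,"wy":0,"wz":0.4},{"tx":-0.043,"ty":-0.195,"tz":0,"wx":0,"wy":0,"wz":0.5},{"tx":-0.049,"ty":-0.2238,"tz":0,"wx":0,"wy":0,"wz":0.504},{"tx":-0.049,"ty":-0.2238,"tz":0.02,"wx":0,"wy":0,"wz":0.504},{"tx":-0.049,"ty":-0.2238,"tz":0.045,"wx":0,"wy":0,"wz":0.504}]' >/dev/null
python3 d.py 612.5 -290 13.5 159.6
python3 - <<'E'
from plant import *; from h import *
s=snapshot("wrist"); cv2.imwrite("pics/w4.png",s["img"][:,:,::-1])
E
```

```text
t 12.45 pos [ 613.3 -289.4   34.3] yaw 159.8 j [-32.  32.   3.  60.   0. -12.] gap 33.8 gf 80.6 F [ 0.2 -0.3 -3.2]
go t(m) [ 0.0006 -0.0009  0.0208] w(rad) [-0.0002  0.0013  0.0027]
```

View pics/w4.png

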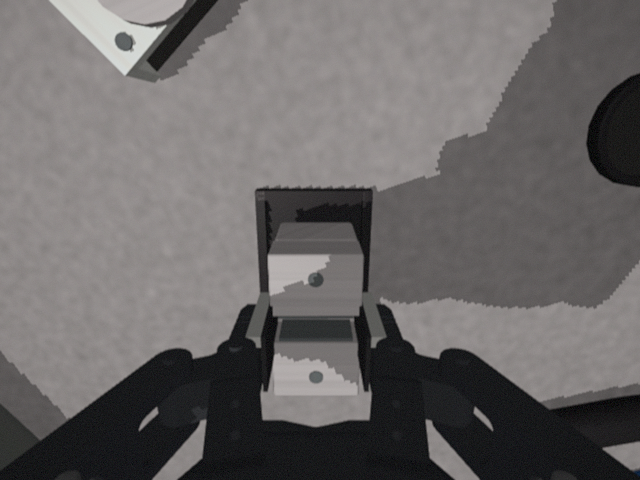

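The vice is upright and square in the rectangular nest, centred left to right at column 316 between rim edges 257 and 372. I'll lower it.

```bash

python3 -m inch '[{"tx":0,"ty":0,"tz":0.005,"wx":0,"wy":0,"wz":0},{"tx":0,"ty":0,"tz":0.01,"wx":0,"wy":0,"wz":0},{"tx":0,"ty":0,"tz":0.015,"wx":0,"wy":0,"wz":0},{"tx":0,"ty":0,"tz":0.018,"wx":0,"wy":0,"wz":0},{"tx":0,"ty":0,"tz":0.0192,"wx":0,"wy":0,"wz":0},{"tx":0,"ty":0,"tz":0.0197,"wx":0,"wy":0,"wz":0},{"tx":0,"ty":0,"tz":0.0202,"wx":0,"wy":0,"wz":0},{"tx":0,"ty":0,"tz":0.0202,"wx":0,"wy":0,"wz":0}]' >/dev/null
python3 d.py 612.5 -290 13.5 159.6
```

```text
t 13.3 pos [ 613.  -287.9   14.1] yaw 159.8 j [-32.  33.   1.  58.   0. -12.] gap 33.9 gf 80.5 F [-0.4  0.3 -3.5]
go t(m) [-0.0003 -0.0021  0.0006] w(rad) [-0.      0.0002  0.0042]
```

```bash

python3 -m inch '[{"tx":0,"ty":0,"tz":0.0004,"wx":0,"wy":0,"wz":0},{"tx":0,"ty":0,"tz":0.0007,"wx":0,"wy":0,"wz":0},{"tx":0,"ty":0,"tz":0.001,"wx":0,"wy":0,"wz":0},{"tx":0,"ty":0,"tz":0.001,"wx":0,"wy":0,"wz":0},{"tx":0,"ty":0,"tz":0.001,"wx":0,"wy":0,"wz":0}]' >/dev/null
python3 d.py 612.5 -290 13.5 159.6
```

```text
t 13.8 pos [ 613.1 -287.9   14. ] yaw 159.8 j [-32.  33.   1.  58.  -0. -12.] gap 33.4 gf 81.7 F [-1.4  2.2  5.6]
go t(m) [-0.0002 -0.0022  0.0005] w(rad) [-0.0002  0.001   0.0043]
```

```bash

python3 -m inch '[{"tx":0,"ty":0,"tz":0,"wx":0,"wy":0,"wz":0},{"tx":0,"ty":0,"tz":0,"wx":0,"wy":0,"wz":0},{"tx":0,"ty":0,"tz":0,"wx":0,"wy":0,"wz":0},{"tx":0,"ty":0,"tz":0,"wx":0,"wy":0,"wz":0},{"tx":0,"ty":0,"tz":0,"wx":0,"wy":0,"wz":0},{"tx":0,"ty":0,"tz":0,"wx":0,"wy":0,"wz":0},{"tx":0,"ty":0,"tz":0,"wx":0,"wy":0,"wz":0}]' 0 >/dev/null
python3 -m inch '[{"tx":0,"ty":0,"tz":-0.01,"wx":0,"wy":0,"wz":0},{"tx":0,"ty":0,"tz":-0.03,"wx":0,"wy":0,"wz":0},{"tx":0,"ty":0,"tz":-0.06,"wx":0,"wy":0,"wz":0},{"tx":0,"ty":0,"tz":-0.09,"wx":0,"wy":0,"wz":0},{"tx":0,"ty":0,"tz":-0.115,"wx":0,"wy":0,"wz":0},{"tx":0,"ty":0,"tz":-0.115,"wx":0,"wy":0,"wz":0}]' >/dev/null
python3 - <<'E'
from plant import *; from h import *
s=snapshot("wrist"); cv2.imwrite("pics/w5.png",s["img"][:,:,::-1]); np.savez("w5.npz",**s)
E
python3 d.py 419.6 318.4 120 226.8
```

```text
t 15.15 pos [ 613.8 -288.4  130.7] yaw 159.8 j [-32.  29.  11.  72.   0. -12.] gap 85.1 gf 0.0 F [-0.1 -0.4  0.4]
go t(m) [0.3914 0.5027 0.0086] w(rad) [-0.0032  0.0032 -1.1686]
```

View pics/w5.png

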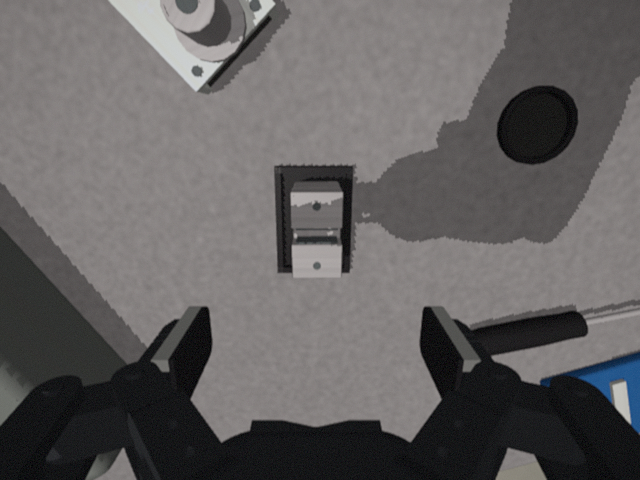

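The vice stands inside the rectangular nest at (316,225), flat by its expected contact height. Next is the coupling.

```bash

python3 -m inch '[{"tx":0.025,"ty":0.03,"tz":0,"wx":0,"wy":0,"wz":-0.08},{"tx":0.05,"ty":0.065,"tz":0,"wx":0,"wy":0,"wz":-0.16},{"tx":0.08,"ty":0.1,"tz":0,"wx":0,"wy":0,"wz":-0.24},{"tx":0.105,"ty":0.135,"tz":0,"wx":0,"wy":0,"wz":-0.32},{"tx":0.13,"ty":0.17,"tz":0,"wx":0,"wy":0,"wz":-0.4},{"tx":0.16,"ty":0.205,"tz":0,"wx":0,"wy":0,"wz":-0.48},{"tx":0.185,"ty":0.24,"tz":0,"wx":0,"wy":0,"wz":-0.56},{"tx":0.21,"ty":0.27,"tz":0,"wx":0,"wy":0,"wz":-0.64}]' >/dev/null
python3 d.py 419.6 318.4 120 226.8
```

```text
t 15.95 pos [507.5  39.8 127.4] yaw 196.7 j [ -5.  13. -14.  63.   0. -22.] gap 85.4 gf 0.0 F [ 1.3  0.8 -0.4]
go t(m) [0.004  0.2921 0.0076] w(rad) [ 0.0008 -0.0008 -0.5251]
```

```bash

python3 -m inch '[{"tx":0,"ty":0.04,"tz":0,"wx":0,"wy":0,"wz":-0.08},{"tx":0,"ty":0.08,"tz":0,"wx":0,"wy":0,"wz":-0.16},{"tx":0,"ty":0.125,"tz":0,"wx":0,"wy":0,"wz":-0.24},{"tx":0.002,"ty":0.17,"tz":0,"wx":0,"wy":0,"wz":-0.32},{"tx":0.002,"ty":0.215,"tz":0,"wx":0,"wy":0,"wz":-0.4},{"tx":0.004,"ty":0.255,"tz":0.004,"wx":0,"wy":0,"wz":-0.48},{"tx":0.004,"ty":0.292,"tz":0.008,"wx":0,"wy":0,"wz":-0.525},{"tx":0.004,"ty":0.292,"tz":0.008,"wx":0,"wy":0,"wz":-0.525}]' 0.3 >/dev/null
python3 -m inch '[{"tx":0,"ty":0,"tz":0,"wx":0,"wy":0,"wz":0},{"tx":0,"ty":0,"tz":0,"wx":0,"wy":0,"wz":0}]'  >/dev/null
python3 - <<'E'
from plant import *; from h import *
s=snapshot("wrist"); cv2.imwrite("pics/w6.png",s["img"][:,:,::-1]); np.savez("w6.npz",**s)
Z=world(s)[...,2]; print(np.nanmedian(Z))
for lo in (35,43): 
  c=blob(Z>lo,(320,240)); print(lo,rect(s,c,48))
  p=cv2.approxPolyDP(c,4,True)[:,0]; print(p.tolist(), np.round(ray(s,p,48)[:,:2],0).tolist())
E
python3 d.py 419.6 318.4 10 226.8
```

```text
0.21833104546607274
35 (array([420.9, 320.5]), array([44. , 52.7], dtype=float32), 47.1, array([420.5, 320.1]))
[[321, 208], [289, 231], [291, 265], [323, 281], [353, 264], [354, 230]] [[403.0, 301.0], [430.0, 298.0], [446.0, 316.0], [438.0, 340.0], [414.0, 345.0], [397.0, 327.0]]
43 (array([421.6, 321.3]), array([44. , 50.6], dtype=float32), 47.1, array([421.1, 320.8]))
[[320, 211], [290, 229], [290, 261], [323, 281], [353, 264], [354, 230]] [[405.0, 302.0], [428.0, 297.0], [444.0, 314.0], [438.0, 340.0], [414.0, 345.0], [397.0, 327.0]]
t 17.0 pos [422.2 315.8 119.9] yaw 226.5 j [ 28.  15. -12.  63.  -0. -19.] gap 59.6 gf 0.0 F [ 0.5  0.3 -0.4]
go t(m) [-1.000e-04  3.700e-03  1.099e-01] w(rad) [-0.0001 -0.0004 -0.0052]
```

View pics/w6.png

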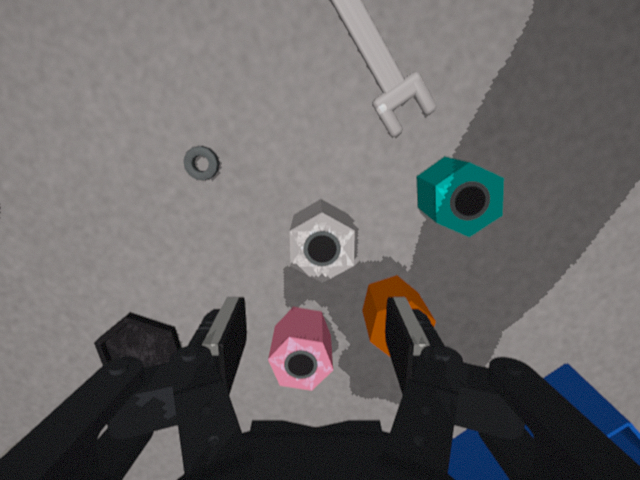

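The steel coupling is at (322,245), flats parallel to the pads. Orange (397,305), pink (301,350) and turquoise (465,195) are clear of the finger paths. Now I'll descend.

```bash

python3 -m inch '[{"tx":-0.0036,"ty":0.0043,"tz":0.01,"wx":0,"wy":0,"wz":-0.01},{"tx":-0.0036,"ty":0.0043,"tz":0.03,"wx":0,"wy":0,"wz":-0.01},{"tx":-0.0036,"ty":0.0043,"tz":0.055,"wx":0,"wy":0,"wz":-0.01},{"tx":-0.0036,"ty":0.0043,"tz":0.075,"wx":0,"wy":0,"wz":-0.01},{"tx":-0.0036,"ty":0.0043,"tz":0.095,"wx":0,"wy":0,"wz":-0.01},{"tx":-0.0036,"ty":0.0043,"tz":0.105,"wx":0,"wy":0,"wz":-0.01},{"tx":-0.0036,"ty":0.0043,"tz":0.11,"wx":0,"wy":0,"wz":-0.01},{"tx":-0.0036,"ty":0.0043,"tz":0.11,"wx":0,"wy":0,"wz":-0.01}]' >/dev/null
python3 d.py 421.6 321.4 10 227
python3 -m inch '[{"tx":0,"ty":0,"tz":0,"wx":0,"wy":0,"wz":0},{"tx":0,"ty":0,"tz":0,"wx":0,"wy":0,"wz":0},{"tx":0,"ty":0,"tz":0,"wx":0,"wy":0,"wz":0},{"tx":0,"ty":0,"tz":0,"wx":0,"wy":0,"wz":0},{"tx":0,"ty":0,"tz":0,"wx":0,"wy":0,"wz":0},{"tx":0,"ty":0,"tz":0,"wx":0,"wy":0,"wz":0}]' 1 80 >/dev/null
python3 d.py 616.3 293.6 85 236
```

```text
t 17.8 pos [421.4 322.1   9.7] yaw 227.1 j [ 28.  21. -21.  48.   0. -19.] gap 59.6 gf 0.0 F [-0.3 -0.1  1.3]
go t(m) [ 0.0004 -0.0006 -0.0003] w(rad) [ 0.0002 -0.0005  0.0024]
t 18.4 pos [422.1 322.7  11.2] yaw 227.2 j [ 28.  21. -21.  48.  -0. -19.] gap 41.8 gf 82.2 F [ 1.  -0.3  6.2]
go t(m) [-0.1109 -0.1623 -0.0735] w(rad) [-0.0011  0.002  -0.1542]
```

```bash

python3 -m inch '[{"tx":0,"ty":0,"tz":-0.01,"wx":0,"wy":0,"wz":0},{"tx":0,"ty":0,"tz":-0.035,"wx":0,"wy":0,"wz":0},{"tx":0,"ty":0,"tz":-0.06,"wx":0,"wy":0,"wz":0},{"tx":-0.005,"ty":-0.005,"tz":-0.0735,"wx":0,"wy":0,"wz":0},{"tx":-0.02,"ty":-0.03,"tz":-0.0735,"wx":0,"wy":0,"wz":-0.03},{"tx":-0.04,"ty":-0.06,"tz":-0.0735,"wx":0,"wy":0,"wz":-0.06},{"tx":-0.065,"ty":-0.095,"tz":-0.0735,"wx":0,"wy":0,"wz":-0.1},{"tx":-0.09,"ty":-0.13,"tz":-0.0735,"wx":0,"wy":0,"wz":-0.15}]' >/dev/null
python3 d.py 616.3 293.6 85 236
```

```text
t 19.2 pos [578.9 299.7  84.2] yaw 235.9 j [ 20.  28.   3.  65.   0. -36.] gap 42.1 gf 81.9 F [-0.1  0.5 -3.8]
go t(m) [-0.0159 -0.0344 -0.0008] w(rad) [ 0.0001  0.0001 -0.002 ]
```

```bash

python3 -m inch '[{"tx":-0.009,"ty":-0.02,"tz":0,"wx":0,"wy":0,"wz":0},{"tx":-0.016,"ty":-0.034,"tz":0,"wx":0,"wy":0,"wz":0},{"tx":-0.016,"ty":-0.034,"tz":0.01,"wx":0,"wy":0,"wz":0},{"tx":-0.016,"ty":-0.034,"tz":0.025,"wx":0,"wy":0,"wz":0},{"tx":-0.016,"ty":-0.034,"tz":0.04,"wx":0,"wy":0,"wz":0},{"tx":-0.016,"ty":-0.034,"tz":0.05,"wx":0,"wy":0,"wz":0},{"tx":-0.016,"ty":-0.034,"tz":0.05,"wx":0,"wy":0,"wz":0}]' >/dev/null
python3 - <<'E'
from plant import *; from h import *
s=snapshot("wrist"); cv2.imwrite("pics/w7.png",s["img"][:,:,::-1])
E
python3 d.py 616.3 293.6 14.7 236
```

```text
t 19.95 pos [614.  294.1  33. ] yaw 235.8 j [ 19.  33.   3.  61.   0. -37.] gap 42.2 gf 82.0 F [ 0.3  0.2 -3.3]
go t(m) [-0.0009 -0.0023  0.0183] w(rad) [ 0.0011 -0.0013 -0.0038]
```

View pics/w7.png

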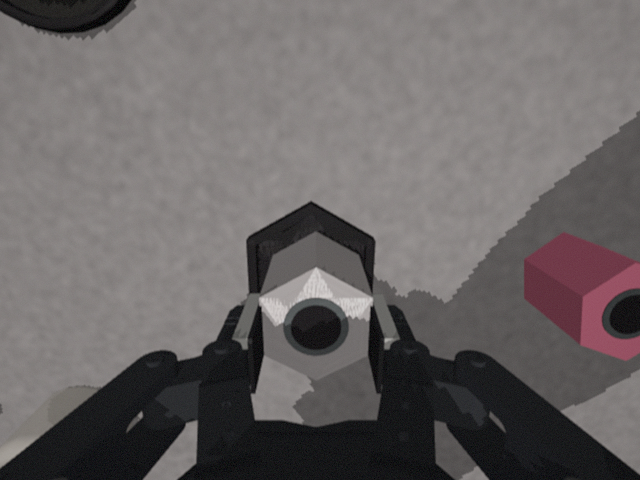

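The coupling's flats line up with the hex nest. It is about 5 px (2 mm) to the right (column 316 against 311), which matches the computed correction of about −2 mm in ty. I'll correct that and lower it.

```bash

python3 -m inch '[{"tx":-0.001,"ty":-0.0023,"tz":0.002,"wx":0,"wy":0,"wz":0},{"tx":-0.001,"ty":-0.0023,"tz":0.006,"wx":0,"wy":0,"wz":0},{"tx":-0.001,"ty":-0.0023,"tz":0.011,"wx":0,"wy":0,"wz":0},{"tx":-0.001,"ty":-0.0023,"tz":0.015,"wx":0,"wy":0,"wz":0},{"tx":-0.001,"ty":-0.0023,"tz":0.0165,"wx":0,"wy":0,"wz":0},{"tx":-0.001,"ty":-0.0023,"tz":0.0172,"wx":0,"wy":0,"wz":0},{"tx":-0.001,"ty":-0.0023,"tz":0.0177,"wx":0,"wy":0,"wz":0},{"tx":-0.001,"ty":-0.0023,"tz":0.0177,"wx":0,"wy":0,"wz":0}]' >/dev/null
python3 d.py 616.3 293.6 14.2 236
```

```text
t 20.75 pos [617.5 293.6  15.8] yaw 235.8 j [ 18.  34.   2.  59.  -0. -37.] gap 42.1 gf 82.1 F [ 0.2  0.3 -4. ]
go t(m) [0.0007 0.001  0.0016] w(rad) [-0.0001  0.     -0.0041]
```

```bash

python3 -m inch '[{"tx":0,"ty":0,"tz":0.0006,"wx":0,"wy":0,"wz":0},{"tx":0,"ty":0,"tz":0.0012,"wx":0,"wy":0,"wz":0},{"tx":0,"ty":0,"tz":0.0018,"wx":0,"wy":0,"wz":0},{"tx":0,"ty":0,"tz":0.0022,"wx":0,"wy":0,"wz":0},{"tx":0,"ty":0,"tz":0.0022,"wx":0,"wy":0,"wz":0}]' >/dev/null
python3 d.py 616.3 293.6 14.2 236
```

```text
t 21.25 pos [617.5 293.6  14.2] yaw 235.8 j [ 18.  34.   2.  58.  -0. -37.] gap 42.0 gf 83.0 F [-1.8 -1.4  4.1]
go t(m) [0.0007 0.001  0.    ] w(rad) [-0.0003  0.0004 -0.0041]
```

```bash

python3 -m inch '[{"tx":0,"ty":0,"tz":0,"wx":0,"wy":0,"wz":0},{"tx":0,"ty":0,"tz":0,"wx":0,"wy":0,"wz":0},{"tx":0,"ty":0,"tz":0,"wx":0,"wy":0,"wz":0},{"tx":0,"ty":0,"tz":0,"wx":0,"wy":0,"wz":0},{"tx":0,"ty":0,"tz":0,"wx":0,"wy":0,"wz":0}]' 0.3 >/dev/null
python3 d.py 616.3 293.6 14.2 236
python3 -m inch '[{"tx":0,"ty":0,"tz":-0.01,"wx":0,"wy":0,"wz":0},{"tx":0,"ty":0,"tz":-0.03,"wx":0,"wy":0,"wz":0},{"tx":0,"ty":0,"tz":-0.06,"wx":0,"wy":0,"wz":0},{"tx":0,"ty":0,"tz":-0.09,"wx":0,"wy":0,"wz":0},{"tx":0,"ty":0,"tz":-0.12,"wx":0,"wy":0,"wz":0},{"tx":0,"ty":0,"tz":-0.125,"wx":0,"wy":0,"wz":0}]' >/dev/null
python3 d.py 458 -302 145 202.8
```

```text
t 21.75 pos [617.4 293.6  13.5] yaw 235.8 j [ 18.  34.   2.  58.  -0. -37.] gap 59.6 gf 0.0 F [-0.2 -0.5  0.9]
go t(m) [ 0.0007  0.0009 -0.0007] w(rad) [-0.     -0.     -0.0041]
t 22.35 pos [618.9 294.1 143.6] yaw 235.8 j [ 18.  29.  14.  74.  -0. -37.] gap 60.1 gf 0.0 F [0.2 0.4 0. ]
go t(m) [ 0.5834 -0.2023 -0.0036] w(rad) [-0.0024  0.0063  0.5754]
```

```bash

python3 -m inch '[{"tx":0.035,"ty":-0.012,"tz":0,"wx":0,"wy":0,"wz":0.04},{"tx":0.075,"ty":-0.025,"tz":0,"wx":0,"wy":0,"wz":0.08},{"tx":0.12,"ty":-0.04,"tz":0,"wx":0,"wy":0,"wz":0.12},{"tx":0.165,"ty":-0.055,"tz":0,"wx":0,"wy":0,"wz":0.16},{"tx":0.21,"ty":-0.07,"tz":0,"wx":0,"wy":0,"wz":0.2},{"tx":0.255,"ty":-0.085,"tz":0,"wx":0,"wy":0,"wz":0.24},{"tx":0.3,"ty":-0.1,"tz":0,"wx":0,"wy":0,"wz":0.28},{"tx":0.34,"ty":-0.115,"tz":0,"wx":0,"wy":0,"wz":0.32}]' >/dev/null
python3 d.py 458 -302 145 202.8
```

```text
t 23.15 pos [520.1 -54.  138.8] yaw 217.3 j [-15.  14. -11.  65.  -0. -52.] gap 59.7 gf 0.0 F [ 1.7 -0.1 -0.5]
go t(m) [ 0.1997 -0.1596 -0.0061] w(rad) [-3.000e-04  1.000e-04  2.534e-01]
```

```bash

python3 -m inch '[{"tx":0.035,"ty":-0.028,"tz":-0.006,"wx":0,"wy":0,"wz":0.04},{"tx":0.07,"ty":-0.056,"tz":-0.006,"wx":0,"wy":0,"wz":0.08},{"tx":0.105,"ty":-0.084,"tz":-0.006,"wx":0,"wy":0,"wz":0.12},{"tx":0.14,"ty":-0.112,"tz":-0.006,"wx":0,"wy":0,"wz":0.17},{"tx":0.17,"ty":-0.136,"tz":-0.006,"wx":0,"wy":0,"wz":0.22},{"tx":0.195,"ty":-0.155,"tz":-0.006,"wx":0,"wy":0,"wz":0.253},{"tx":0.195,"ty":-0.155,"tz":-0.006,"wx":0,"wy":0,"wz":0.253},{"tx":0.195,"ty":-0.155,"tz":-0.006,"wx":0,"wy":0,"wz":0.253}]' >/dev/null
python3 - <<'E'
from plant import *; from h import *
s=snapshot("wrist"); cv2.imwrite("pics/w8.png",s["img"][:,:,::-1]); np.savez("w8.npz",**s)
W=world(s);Z=W[...,2]; print(np.nanmedian(Z))
for lo in (60,70): 
  try: print(lo,rect(s,blob(Z>lo,(320,240)),76))
  except Exception as e: print(e)
print("br",rect(s,blob(Z>20,(320,240)),30))
E
python3 d.py 458 -302 145 202.8
```

```text
0.24734881229687744
60 (array([ 459. , -304.4]), array([28.9, 32.2], dtype=float32), 22.9, array([ 458.7, -304.3]))
70 (array([ 460.1, -303.8]), array([28.9, 30.1], dtype=float32), 177.8, array([ 459.8, -304. ]))
br (array([ 434.2, -314.9]), array([ 76., 121.], dtype=float32), 22.9, array([ 426.3, -318.3]))
t 24.0 pos [ 460.4 -293.4  144.5] yaw 202.9 j [-41.  16.  -7.  67.   0. -64.] gap 59.7 gf 0.0 F [-0.1 -0.   0.1]
go t(m) [ 0.0056 -0.007  -0.0005] w(rad) [0.0006 0.0001 0.0023]
```

View pics/w8.png

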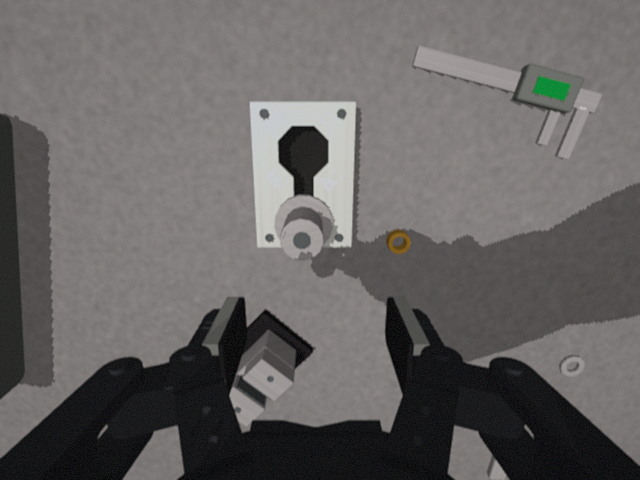

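The adapter's top is at (302,240) in the narrow end of the slot and the wide hole is at (303,150). I'll compute the slide from this same image.

```bash
python3 - <<'E'
from h import *
s=dict(np.load("w8.npz")); m=(s["img"].max(2)<70).astype(np.uint8); m[:115]=0; m[200:]=0; m[:,:265]=0; m[:,345:]=0
k=cv2.morphologyEx(m,cv2.MORPH_OPEN,cv2.getStructuringElement(cv2.MORPH_ELLIPSE,(27,27)))
c=blob(k,(303,150)); x,y,w,h=cv2.boundingRect(c); print(x,y,w,h)
print(rect(s,c,30)); H=ray(s,(x+w/2-.5,y+h/2-.5),30)[0,:2]
a=np.radians(202.9); d=H-np.array([460,-303.8]); print(H,"slide tool x",d@[np.cos(a),np.sin(a)],"y",d@[np.sin(a),-np.cos(a)])
E
python3 d.py 460 -303.8 42 202.9
```

```text
279 127 49 54
(array([ 410.7, -324.9]), array([35.8, 35.9], dtype=float32), 67.6, array([ 411.1, -324.6]))
[ 412.20871923 -324.03315078] slide tool x 51.89783391387558 y -0.04175125412037947
t 24.0 pos [ 460.4 -293.4  144.5] yaw 202.9 j [-41.  16.  -7.  67.   0. -64.] gap 59.7 gf 0.0 F [-0.1 -0.   0.1]
go t(m) [ 0.0044 -0.0095  0.1025] w(rad) [0.0006 0.0001 0.0005]
```

```bash

python3 -m inch '[{"tx":0.0044,"ty":-0.0095,"tz":0,"wx":0,"wy":0,"wz":0},{"tx":0.0044,"ty":-0.0095,"tz":0.01,"wx":0,"wy":0,"wz":0},{"tx":0.0044,"ty":-0.0095,"tz":0.03,"wx":0,"wy":0,"wz":0},{"tx":0.0044,"ty":-0.0095,"tz":0.05,"wx":0,"wy":0,"wz":0},{"tx":0.0044,"ty":-0.0095,"tz":0.07,"wx":0,"wy":0,"wz":0},{"tx":0.0044,"ty":-0.0095,"tz":0.09,"wx":0,"wy":0,"wz":0},{"tx":0.0044,"ty":-0.0095,"tz":0.1025,"wx":0,"wy":0,"wz":0},{"tx":0.0044,"ty":-0.0095,"tz":0.1025,"wx":0,"wy":0,"wz":0}]' >/dev/null
python3 -m inch '[{"tx":0,"ty":0,"tz":0,"wx":0,"wy":0,"wz":0},{"tx":0,"ty":0,"tz":0,"wx":0,"wy":0,"wz":0}]'  >/dev/null
python3 d.py 460 -303.8 42 202.9
```

```text
t 25.0 pos [ 460.7 -304.6   43. ] yaw 202.9 j [-42.  21. -16.  53.  -0. -65.] gap 59.7 gf 0.0 F [ 0.3 -0.4 -0.2]
go t(m) [0.0004 0.001  0.001 ] w(rad) [-0.0014  0.0006  0.0007]
```

```bash

python3 -m inch '[{"tx":0,"ty":0.001,"tz":0,"wx":0,"wy":0,"wz":0},{"tx":0,"ty":0.001,"tz":0,"wx":0,"wy":0,"wz":0},{"tx":0,"ty":0.001,"tz":0,"wx":0,"wy":0,"wz":0},{"tx":0,"ty":0.001,"tz":0,"wx":0,"wy":0,"wz":0},{"tx":0,"ty":0.001,"tz":0,"wx":0,"wy":0,"wz":0},{"tx":0,"ty":0.001,"tz":0,"wx":0,"wy":0,"wz":0},{"tx":0,"ty":0.001,"tz":0,"wx":0,"wy":0,"wz":0}]' 1 60 >/dev/null
python3 d.py 460 -303.8 45 202.9
python3 -m inch '[{"tx":0,"ty":0,"tz":-0.001,"wx":0,"wy":0,"wz":0},{"tx":0,"ty":0,"tz":-0.002,"wx":0,"wy":0,"wz":0},{"tx":0,"ty":0,"tz":-0.0025,"wx":0,"wy":0,"wz":0},{"tx":0,"ty":0,"tz":-0.0025,"wx":0,"wy":0,"wz":0}]' >/dev/null
python3 d.py 411.2 -324.4 45 202.9
```

```text
t 25.7 pos [ 460.1 -303.6   43. ] yaw 202.9 j [-42.  21. -16.  53.   0. -65.] gap 27.7 gf 58.7 F [-1.1  0.1  5.6]
go t(m) [ 0.0002 -0.0001 -0.002 ] w(rad) [-0.0013  0.0007  0.0004]
t 26.1 pos [ 459.7 -303.3   44.5] yaw 202.9 j [-42.  21. -16.  54.   0. -65.] gap 27.2 gf 59.2 F [-0.   0.  -2.1]
go t(m) [ 0.0529 -0.0006 -0.0005] w(rad) [ 0.0003 -0.0001  0.0005]
```

```bash

python3 -m inch '[{"tx":0.003,"ty":0,"tz":-0.0005,"wx":0,"wy":0,"wz":0},{"tx":0.008,"ty":0,"tz":-0.0005,"wx":0,"wy":0,"wz":0},{"tx":0.013,"ty":0,"tz":-0.0005,"wx":0,"wy":0,"wz":0},{"tx":0.018,"ty":0,"tz":-0.0005,"wx":0,"wy":0,"wz":0},{"tx":0.022,"ty":0,"tz":-0.0005,"wx":0,"wy":0,"wz":0},{"tx":0.025,"ty":0,"tz":-0.0005,"wx":0,"wy":0,"wz":0},{"tx":0.025,"ty":0,"tz":-0.0005,"wx":0,"wy":0,"wz":0}]' >/dev/null
python3 d.py 411.2 -324.4 45 202.9
```

```text
t 26.8 pos [ 436.4 -313.3   45.1] yaw 202.9 j [-45.  20. -18.  53.  -0. -68.] gap 27.1 gf 59.2 F [ 0.3  0.1 -2.7]
go t(m) [ 0.0275 -0.0004  0.0001] w(rad) [-0. -0.  0.]
```

```bash

python3 -m inch '[{"tx":0.004,"ty":0,"tz":0,"wx":0,"wy":0,"wz":0},{"tx":0.009,"ty":0,"tz":0,"wx":0,"wy":0,"wz":0},{"tx":0.014,"ty":0,"tz":0,"wx":0,"wy":0,"wz":0},{"tx":0.019,"ty":0,"tz":0,"wx":0,"wy":0,"wz":0},{"tx":0.024,"ty":0,"tz":0,"wx":0,"wy":0,"wz":0},{"tx":0.0275,"ty":0,"tz":0,"wx":0,"wy":0,"wz":0},{"tx":0.0275,"ty":0,"tz":0,"wx":0,"wy":0,"wz":0},{"tx":0.0275,"ty":0,"tz":0,"wx":0,"wy":0,"wz":0}]' >/dev/null
python3 -m inch '[{"tx":0,"ty":0,"tz":0,"wx":0,"wy":0,"wz":0},{"tx":0,"ty":0,"tz":0,"wx":0,"wy":0,"wz":0}]'  >/dev/null
python3 d.py 411.2 -324.4 45 202.9
python3 -m inch '[{"tx":0,"ty":0,"tz":-0.001,"wx":0,"wy":0,"wz":0},{"tx":0,"ty":0,"tz":-0.003,"wx":0,"wy":0,"wz":0},{"tx":0,"ty":0,"tz":-0.005,"wx":0,"wy":0,"wz":0},{"tx":0,"ty":0,"tz":-0.007,"wx":0,"wy":0,"wz":0},{"tx":0,"ty":0,"tz":-0.007,"wx":0,"wy":0,"wz":0}]' >/dev/null
python3 d.py 411.2 -324.4 90 202.9
```

```text
t 27.8 pos [ 411.6 -323.7   45.1] yaw 202.9 j [-47.  18. -19.  52.   0. -70.] gap 27.1 gf 59.2 F [ 0.4  0.3 -2.5]
go t(m) [ 0.0006 -0.0005  0.0001] w(rad) [0.     0.0001 0.0008]
t 28.3 pos [ 411.6 -324.    52.5] yaw 202.9 j [-47.  18. -19.  53.   0. -70.] gap 27.1 gf 59.2 F [-0.1  0.3 -1.6]
go t(m) [ 0.0005 -0.0003 -0.0375] w(rad) [-0.0007  0.0003  0.0006]
```

Past 6 mm of lift with no extra load, so the foot is passing through the wide end. I'll continue.

```bash

python3 -m inch '[{"tx":0,"ty":0,"tz":-0.005,"wx":0,"wy":0,"wz":0},{"tx":0,"ty":0,"tz":-0.01,"wx":0,"wy":0,"wz":0},{"tx":0,"ty":0,"tz":-0.02,"wx":0,"wy":0,"wz":0},{"tx":0,"ty":0,"tz":-0.03,"wx":0,"wy":0,"wz":0},{"tx":0,"ty":0,"tz":-0.04,"wx":0,"wy":0,"wz":0},{"tx":0,"ty":0,"tz":-0.05,"wx":0,"wy":0,"wz":0},{"tx":0,"ty":0,"tz":-0.05,"wx":0,"wy":0,"wz":0}]' >/dev/null
python3 d.py 601 -104 100 202.9
```

```text
t 29.0 pos [ 412.  -324.4  103.8] yaw 202.9 j [-47.  15. -14.  60.  -0. -70.] gap 27.5 gf 59.4 F [ 0.6 -0.3 -2.4]
go t(m) [-0.2599  0.1294  0.0037] w(rad) [-0.0026  0.0009  0.0006]
```

```bash

python3 -m inch '[{"tx":-0.02,"ty":0.01,"tz":0.003,"wx":0,"wy":0,"wz":0},{"tx":-0.055,"ty":0.027,"tz":0.003,"wx":0,"wy":0,"wz":0},{"tx":-0.09,"ty":0.045,"tz":0.003,"wx":0,"wy":0,"wz":0},{"tx":-0.13,"ty":0.065,"tz":0.003,"wx":0,"wy":0,"wz":0},{"tx":-0.17,"ty":0.085,"tz":0.003,"wx":0,"wy":0,"wz":0},{"tx":-0.21,"ty":0.105,"tz":0.003,"wx":0,"wy":0,"wz":0},{"tx":-0.24,"ty":0.12,"tz":0.003,"wx":0,"wy":0,"wz":0},{"tx":-0.255,"ty":0.127,"tz":0.003,"wx":0,"wy":0,"wz":0}]' >/dev/null
python3 d.py 601 -104 60 202.9
```

```text
t 29.8 pos [ 598.1 -105.    98.6] yaw 203.1 j [-18.  23.  -3.  64.   0. -41.] gap 27.9 gf 59.4 F [-0.  -0.3 -2.1]
go t(m) [-0.0031 -0.0002  0.0386] w(rad) [0.0006 0.     0.003 ]
```

```bash

python3 -m inch '[{"tx":-0.003,"ty":0,"tz":0.005,"wx":0,"wy":0,"wz":0},{"tx":-0.003,"ty":0,"tz":0.015,"wx":0,"wy":0,"wz":0},{"tx":-0.003,"ty":0,"tz":0.03,"wx":0,"wy":0,"wz":0},{"tx":-0.003,"ty":0,"tz":0.042,"wx":0,"wy":0,"wz":0},{"tx":-0.003,"ty":0,"tz":0.05,"wx":0,"wy":0,"wz":0},{"tx":-0.003,"ty":0,"tz":0.05,"wx":0,"wy":0,"wz":0},{"tx":-0.003,"ty":0,"tz":0.05,"wx":0,"wy":0,"wz":0}]' >/dev/null
python3 - <<'E'
from plant import *; from h import *
s=snapshot("wrist"); cv2.imwrite("pics/w9.png",s["img"][:,:,::-1])
E
python3 d.py 601 -104 34.5 202.9
```

```text
t 30.55 pos [ 599.8 -106.7   49.6] yaw 202.9 j [-18.  25.  -7.  57.  -0. -41.] gap 27.2 gf 59.4 F [-0.5 -0.1 -1.5]
go t(m) [-0.0022  0.002   0.0151] w(rad) [-0.0005  0.0005  0.0001]
```

View pics/w9.png

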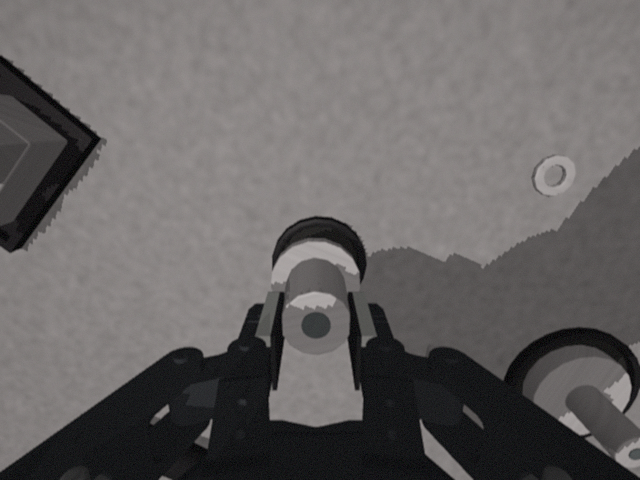

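The adapter is upright over the small nest (column 316 against the nest's 320), and the computed ty of +2 mm fixes the offset. I'll lower it.

```bash

python3 -m inch '[{"tx":-0.002,"ty":0.002,"tz":0.002,"wx":0,"wy":0,"wz":0},{"tx":-0.002,"ty":0.002,"tz":0.006,"wx":0,"wy":0,"wz":0},{"tx":-0.002,"ty":0.002,"tz":0.01,"wx":0,"wy":0,"wz":0},{"tx":-0.002,"ty":0.002,"tz":0.013,"wx":0,"wy":0,"wz":0},{"tx":-0.002,"ty":0.002,"tz":0.014,"wx":0,"wy":0,"wz":0},{"tx":-0.002,"ty":0.002,"tz":0.0147,"wx":0,"wy":0,"wz":0},{"tx":-0.002,"ty":0.002,"tz":0.0147,"wx":0,"wy":0,"wz":0},{"tx":-0.002,"ty":0.002,"tz":0.0147,"wx":0,"wy":0,"wz":0}]' >/dev/null
python3 d.py 601 -104 34 202.9
```

```text
t 31.35 pos [ 600.7 -103.7   34.5] yaw 202.9 j [-18.  26.  -8.  56.  -0. -41.] gap 26.9 gf 59.4 F [-0.7 -0.1 -2.7]
go t(m) [-0.0002 -0.0004  0.0005] w(rad) [-0.0002  0.0001  0.0005]
```

```bash

python3 -m inch '[{"tx":0,"ty":0,"tz":0.0004,"wx":0,"wy":0,"wz":0},{"tx":0,"ty":0,"tz":0.0008,"wx":0,"wy":0,"wz":0},{"tx":0,"ty":0,"tz":0.001,"wx":0,"wy":0,"wz":0},{"tx":0,"ty":0,"tz":0.001,"wx":0,"wy":0,"wz":0},{"tx":0,"ty":0,"tz":0.001,"wx":0,"wy":0,"wz":0}]' >/dev/null
python3 d.py 601 -104 34 202.9
```

```text
t 31.85 pos [ 600.9 -103.7   34. ] yaw 202.9 j [-18.  26.  -8.  55.   0. -41.] gap 27.2 gf 60.2 F [-1.9 -0.1  5.3]
go t(m) [ 0.0001 -0.0003  0.    ] w(rad) [-0.0006  0.0008  0.0006]
```

Contact is at the expected height. I'll release, retreat to where the bench is clear, and check from above.

```bash

python3 -m inch '[{"tx":0,"ty":0,"tz":0,"wx":0,"wy":0,"wz":0},{"tx":0,"ty":0,"tz":0,"wx":0,"wy":0,"wz":0},{"tx":0,"ty":0,"tz":0,"wx":0,"wy":0,"wz":0},{"tx":0,"ty":0,"tz":0,"wx":0,"wy":0,"wz":0},{"tx":0,"ty":0,"tz":0,"wx":0,"wy":0,"wz":0},{"tx":0,"ty":0,"tz":0,"wx":0,"wy":0,"wz":0}]' 0.3 >/dev/null
python3 -m inch '[{"tx":0,"ty":0,"tz":-0.01,"wx":0,"wy":0,"wz":0},{"tx":0,"ty":0,"tz":-0.03,"wx":0,"wy":0,"wz":0},{"tx":0,"ty":0,"tz":-0.06,"wx":0,"wy":0,"wz":0},{"tx":0,"ty":0,"tz":-0.1,"wx":0,"wy":0,"wz":0},{"tx":0,"ty":0,"tz":-0.14,"wx":0,"wy":0,"wz":0},{"tx":0,"ty":0,"tz":-0.17,"wx":0,"wy":0,"wz":0},{"tx":0,"ty":0,"tz":-0.17,"wx":0,"wy":0,"wz":0}]' >/dev/null
python3 -m inch '[{"tx":0.04,"ty":0,"tz":0,"wx":0,"wy":0,"wz":0},{"tx":0.08,"ty":0,"tz":0,"wx":0,"wy":0,"wz":0},{"tx":0.12,"ty":0,"tz":0,"wx":0,"wy":0,"wz":0},{"tx":0.16,"ty":0,"tz":0,"wx":0,"wy":0,"wz":0},{"tx":0.19,"ty":0,"tz":0,"wx":0,"wy":0,"wz":0},{"tx":0.2,"ty":0,"tz":0,"wx":0,"wy":0,"wz":0},{"tx":0.2,"ty":0,"tz":0,"wx":0,"wy":0,"wz":0}]' >/dev/null
python3 - <<'E'
from plant import *; from h import *
s=snapshot("top"); Z=world(s)[...,2]; np.savez("top9.npz",**s)
for n,uv,lo,top in [("platenstem",(292,186),45,59),("vice",(456,189),25,51),("coupling",(206,186),25,51),("adapter",(376,194),55,67)]:
    c=blob(Z>lo,uv); print(n,rect(s,c,top),round(float(np.nanpercentile(Z[c[:,0,1].min():c[:,0,1].max()+1,c[:,0,0].min():c[:,0,0].max()+1],85)),1))
a=cv2.resize(s["img"][150:230,170:500,::-1],None,fx=2.4,fy=2.4,interpolation=cv2.INTER_CUBIC)
b=snapshot("side")["img"][100:400,130:430,::-1]; b=cv2.resize(b,None,fx=1.3,fy=1.3)
o=np.zeros((a.shape[0]+b.shape[0],792,3),np.uint8); o[:a.shape[0]]=a; o[a.shape[0]:,:b.shape[1]]=b; cv2.imwrite("pics/end.png",o)
E
python3 d.py 601 -104 34 202.9
```

```text
platenstem (array([614.5,  89.7]), array([22.3, 22.5], dtype=float32), 45.3, array([614.8,  89.9])) 61.7
vice (array([ 609. , -285.1]), array([40.7, 72.2], dtype=float32), 159.9, array([ 609.2, -285.1])) 53.7
coupling (array([613.2, 288.8]), array([45. , 55.8], dtype=float32), 53.7, array([613.2, 289. ])) 54.5
adapter (array([ 599. , -103.8]), array([29. , 29.4], dtype=float32), 0.7, array([ 598.7, -104.5])) 71.0
t 33.95 pos [ 417.2 -181.6  203.5] yaw 202.9 j [-34.   6. -11.  73.   0. -57.] gap 59.4 gf 0.0 F [ 0.9 -0.5  0.1]
go t(m) [-0.1995 -0.      0.1696] w(rad) [-0.0004  0.0006  0.0002]
```

View pics/end.png

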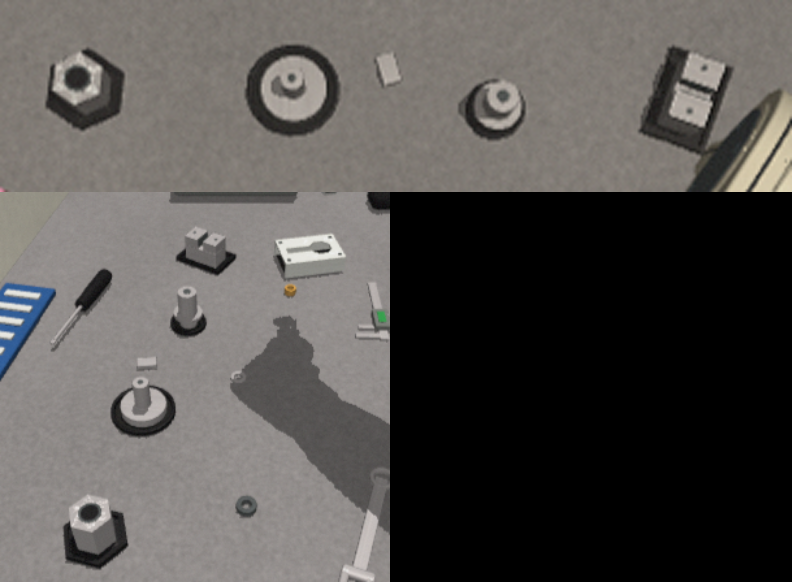

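All four fixtures stand upright inside their nests in both views: top strip at (80,85), (292,90), (498,103) and (692,97). Their measured heights are level with expectation, and the robot is clear. I'll hand in.

```bash
python3 -c "from plant import *; print(close_job())"
```

```text
the job is handed in; nothing more can be done
None
```

I handed the job in at about 34 s: the platen, vice, coupling and adapter, placed in that order, each stand upright in their own nests in the final top and side views, with the arm clear of everything.

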